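# Hold a moulder knife over the edge scanner

### The job

One end of the loose slotted plate on the edge scanner is propped up by its lift-out pin: press the plate down so that it sits level in its recess. Then take the wide knife out of the wooden rack, lift it over the splash guard with neither knife nor robot touching the guard, and bring it over the scanner, hanging upright with its cutting edge down, centred on and in line with the plate's slot, with the edge about 5 mm above the plate; it must never touch the plate or the scanner. Finish there, still holding the knife steady in the gripper, and leave everything else on the bench where it is.

Things in the scene. Friction and masses are not known exactly. Their poses are not given: they have to be found in the camera images.
- scanner: fixed grey flat housing, 156 x 136 mm (x, y), rim 38 mm above the table, with a recess of 124 x 104 mm in its top, floor at 32 mm, that holds the slotted plate. It stands on one side of the guard, the rack on the other (which side varies). Origin at the centre of its underside; x along the plate's length towards the lift-out pin, y along the slot, z up
- lift_pin (a joint): height (m) of the lift-out pin (10 mm diameter) above the recess floor: 0 fully down, 0.012 at most. It lies 45 mm from the scanner's origin along its +x and props up that end of the plate. No spring: friction of about 5 N holds it, so it stays down once pressed (8 to 15 N on the plate over the pin is ample)
- slot_plate: loose aluminium plate 120 x 100 x 6 mm (x, y, z) lying in the scanner's recess with about 2 mm play, with a through slot in its middle, 17 mm (x) by 81 mm (y). Origin at the centre of its underside, z up through the plate. At the start its +x end is propped up 8 to 12 mm; seated level its top is 38 mm above the table, even with the rim
- rack: fixed wooden rack, 210 x 60 x 34 mm (x, y, z), with three open-ended slots across it (along its y), 10 mm wide, 22 mm deep, slot floors 12 mm above the table, at x = -65, 0 and +65 mm; each holds a knife standing edge down. Origin at the centre of its underside
- knife: the wide steel knife to carry: upright blade 8 mm thick (x), 70 mm wide (y), 60 mm tall (z), 0.15 to 0.35 kg. Stands in one of the rack's three slots (varies), 2 mm play; the other two knives are narrower and 10 mm shorter. Origin at the middle of its lower, cutting edge; z up. Pinch it across its thickness from above; the rack hides its lowest 22 mm. Either way round is right
- guard: fixed upright splash guard of dark sheet metal between the rack and the scanner, 280 mm long (x), 8 mm thick (y), 130 mm tall, on a foot 50 mm wide and 6 mm high. Origin at the centre of its underside
- spray_can: spray can standing upright, 60 mm diameter, 170 mm tall; origin at the centre of its underside
- jar: low amber jar, 64 mm diameter, 75 mm tall; origin at the centre of its underside
- bowl: white bowl, 110 mm across, 45 mm tall; origin at the centre of its underside
- whetstone: grey whetstone block lying flat, 50 x 150 x 25 mm (x, y, z); origin at the centre of its underside
- moulding: short stepped piece of wooden moulding lying flat, 45 x 160 x 24 mm; origin at the centre of its underside
- screwdriver: screwdriver lying on the table, about 200 mm long, along its x axis; origin under its middle
- narrow_knife_a: one of two narrow moulder knives standing in the rack beside the wide one, 44 mm wide (y), 50 mm tall, 8 mm thick (x); origin at the middle of its lower edge; leave it in the rack
- narrow_knife_b: the other narrow knife, same size; leave it in the rack
Things that resemble listed ones, but are neither listed nor needed, are in the scene too. Leave any blue look-alike of the knife alone. Of the things shaped like the scanner, the grey one is meant.

How it is judged:
On the way, in this order (a step that is already met when the one before it is completed fails the run):
1. the slotted plate is pressed down level in the scanner's recess (value of joint lift_pin below 0.002 m and angle between slot_plate's own z axis and vertical below 0.02 rad and z of slot_plate in the frame of scanner below 0.034 m), for 0.3 s.
2. the knife is carried over the splash guard (height (world z) of knife above 0.13 m and y of knife in the frame of guard between -0.06 and 0.06 m and x of knife in the frame of guard between -0.18 and 0.18 m).
At the end, for the whole second after the job is handed in: plate level (0.02 rad) and seated within 2 mm, pin down; knife held by the fingers, still, edge 2 to 10 mm above the plate, its middle within 5 mm across and 6 mm along the slot's middle, in line and upright within 0.09 rad, neither knife nor robot touching plate or scanner (all of step 1 and z of knife in the frame of slot_plate between 0.008 and 0.016 m and x of knife in the frame of slot_plate between -0.005 and 0.005 m and y of knife in the frame of slot_plate between -0.006 and 0.006 m and angle between the y axis of knife and the y axis of slot_plate, either way round below 0.09 rad and angle between knife's own z axis and vertical below 0.09 rad and contact force between knife and the fingers above 1 N and contact force between each of knife, the arm, the fingers and slot_plate below 0.05 N and contact force between each of knife, the arm, the fingers and scanner below 0.05 N and linear speed of knife below 0.02 m/s); the arm keeps its last pose, push and grip.
It fails at once if the knife touches the plate or the scanner (contact force between knife and slot_plate above 0.3 N or contact force between knife and scanner above 0.3 N).
It fails at once if the splash guard is touched by the knife or the arm (contact force between guard and knife above 0.5 N or contact force between guard and the arm above 0.5 N or contact force between guard and the fingers above 0.5 N).
It fails at once if another thing on the bench is shifted by more than 30 mm, or a narrow knife leaves its slot (distance of any of spray_can, jar, bowl, whetstone, moulding, screwdriver, narrow_knife_a, narrow_knife_b from where it was at the start of the episode above 0.03 m or angle between any of spray_can, jar, narrow_knife_a, narrow_knife_b's own z axis and vertical above 0.5 rad).
It also fails if it takes over 66 s, if anything falls off the work surface, if the arm or the gripper's body presses on something with over 40 N, if the wrist force passes 120 N, or if a joint passes its speed limit or range.

### The arm

A 6-joint arm with a two-finger parallel gripper is mounted at the origin on the work surface. World frame = base frame: x ahead of the robot, y to its left, z up, the work surface at z = 0. Lengths are in m, angles in rad, forces in N, time in s.
With the tool pointing down it reaches from about 0.275 to 0.875 m from the base axis. Payload 12.5 kg.
Tool frame: the origin (TCP) lies at the very end of the fingers, on their centre line; the grasp point (between the pads) lies 19 mm behind it; z points along the fingers, y is the line along which they close (so a half turn about z gives the same grasp; the last joint's range is limited). The gripper opens to 85 mm and grips with 20 to 120 N. Pads are 22 mm wide; open, the fingers measure 114 mm over their backs; the gripper's body (76 mm by 85 mm) begins 54 mm behind the grasp point. The pads swing forward as they close: fully open they stand 13 mm farther back than shut.
Start: joints at [1.047, 0.351, 1.652, -0, 1.139, -0.085], TCP at [0.234, 0.498, 0.231] pointing down, gripper open.
Joint ranges: [-2.75, 2.75], [-0.79, 2.1], [0.01, 2.65], [-1.57, 4.71], [0.07, 3.14], [-2.87, 2.87]. Speed limits (rad/s): [2.22, 2.22, 2.79, 3.14, 3.14, 3.14].

### API

Orientations are given as a 3x3 rotation matrix whose columns are the frame's x, y, z axes.
In Python, from bench import manip gives the robot as it stands. Calls block until the motion is done:
- manip.move_ptp(position, orientation): joint-space move of the TCP to a pose.
- manip.move_l(position, attitude=None, max_speed=0.15): straight line of the TCP; attitude=None keeps the orientation; max_speed is the mean speed in m/s.
- manip.move_j(angles): joint-space move.
- manip.set_gripper(opening, effort=None): opening from 0.0 (shut) to 1.0 (fully open); effort is the grip in N (None keeps the last); returns when the fingers have stopped.
- manip.dwell(seconds).
- manip.inverse_kinematics(position, orientation): joint angles nearest the present ones, or None.
- manip.grab_frame(name): name is "side" or "top" or "wrist"; returns (picture, depth): 384x512x3 uint8, red, green, blue; 384x512 float32, m along the optical axis (not along the pixel's ray), 0 where there is no reading.
- manip.get_calibration(name): a dict with "camera_matrix" (3x3 intrinsics, pixels), "R" (3x3) and "t" (3): a world point X has camera coordinates R X + t. Camera axes: x right, y down, z forward; pixel columns grow to the right and rows downward; lengths in m; the calibration is good to about 2 mm. A picture is of the moment at which its call begins: read the wrist's pose just before it. get_calibration takes no time and is no camera call; for the wrist camera it gives the pose at the moment of the call.
A pose or a line that the arm cannot do raises manip.Unreachable and nothing moves.
- manip.sign_off(): hands the job in; it is judged then, once.
Trained networks look in the newest picture that a camera, given by its name, has taken for a name from the list of things; names that differ only in an ending like _2 or _b are one class to them, and where a whole thing is asked for, a point or a joint stands for the part that bears it (a point fixed in the world has none). Each returns a list of dicts, best first, with "confidence" (0 to 1); they miss things now and then, are a little off and sometimes report something else, mostly with a low value. They report only what shows in the picture. A call takes as long as a camera call. They do not tell look-alikes from the thing itself.
- manip.look_for(camera, name): "at" ([x, y, z] in m, in world coordinates, good to about 4 mm: the middle of the surface that is visible of it).
Readings, each from a call of its own:
- manip.current_time(): time.
- manip.current_qpos(): joint angles.
- manip.current_joint_vel(): joint speeds.
- manip.current_joint_torque(): joint torques, N m.
- manip.current_ee_pos(): TCP position.
- manip.current_tcp_rot(): TCP orientation.
- manip.current_force(): force on the tool from outside, world axes, zero at the start.
- manip.current_ft_torque(): the same for the moment, N m.
- manip.current_grip_width(): opening from 0.0 (shut) to 1.0 (fully open).
- manip.current_grip_force(): force on a finger pad.
Only numpy, scipy, OpenCV 4.12 (cv2) and the standard library are available. Lean on these libraries where they do the work, as an engineer would, in place of code of your own. Each camera call takes 0.05 s, during which the arm holds its last target. There are 200 camera calls.

## Working session

There is one attempt and no reset: what is moved stays moved. The work goes in short steps, each a Python script; the robot and the scene stay as the last script left them, time stands still between calls to the robot, and variables do not carry over. Pictures are saved under pics/ and viewed, at most 10 in all, crops included, and the job is handed in when it is done.

```bash
ls; mkdir -p pics; cat > h.py <<'E'
import numpy as np, cv2
from bench import manip as m
def cloud(name):
    c=m.get_calibration(name); im,d=m.grab_frame(name)
    K,R,t=[np.array(c[k]) for k in("camera_matrix","R","t")]
    v,u=np.indices(d.shape)
    P=np.stack([(u-K[0,2])/K[0,0]*d,(v-K[1,2])/K[1,1]*d,d],-1)
    W=(P-t.ravel())@R
    W[d==0]=np.nan
    return im,W
E
python3 - <<'E'
from h import *
for n in("top","side"):
    im,W=cloud(n); np.savez(f"{n}.npz",im=im,W=W); cv2.imwrite(f"pics/{n}.png",cv2.resize(im[...,::-1],(800,600)))
    for o in("scanner","slot_plate","rack","knife","guard","narrow_knife_a","spray_can"):
        print(n,o,[(np.round(r["at"],3).tolist(),round(r["confidence"],2)) for r in m.look_for(n,o)[:4]])
c=m.get_calibration("top");print(c,m.current_time())
E
```

```text
pics
top scanner [([0.324, -0.216, 0.034], 0.92), ([0.561, -0.259, 0.039], 0.9)]
top slot_plate [([0.564, -0.266, 0.041], 0.7)]
top rack [([0.568, 0.224, 0.03], 0.8)]
top knife [([0.525, 0.114, 0.058], 0.61), ([0.482, 0.335, 0.057], 0.5), ([0.512, 0.223, 0.069], 0.44)]
top guard [([0.546, -0.004, 0.004], 0.77), ([0.751, 0.205, 0.022], 0.54)]
top narrow_knife_a [([0.637, 0.235, 0.057], 0.55)]
top spray_can [([0.618, 0.441, 0.149], 0.63)]
side scanner [([0.328, -0.205, 0.028], 0.92), ([0.567, -0.208, 0.03], 0.56)]
side slot_plate [([0.569, -0.271, 0.047], 0.91)]
side rack [([0.583, 0.248, 0.036], 0.97), ([0.39, -0.498, 0.032], 0.42), ([0.758, -0.161, 0.01], 0.42)]
side knife [([0.484, 0.346, 0.045], 0.66), ([0.53, 0.12, 0.037], 0.52), ([0.518, 0.242, 0.072], 0.47)]
side guard [([0.547, 0.0, 0.061], 0.89)]
side narrow_knife_a [([0.645, 0.245, 0.055], 0.62), ([0.578, 0.244, 0.055], 0.5), ([0.353, 0.466, 0.022], 0.42), ([0.583, 0.245, 0.035], 0.24)]
side spray_can [([0.622, 0.472, 0.13], 0.75), ([0.582, 0.244, 0.036], 0.55)]
{'camera_matrix': array([[446.56399719,   0.        , 251.96476148],
       [  0.        , 446.56399719, 197.02202026],
       [  0.        ,   0.        ,   1.        ]]), 'R': array([[ 0.07769011, -0.99696184,  0.00559706],
       [-0.97696771, -0.07724876, -0.19891386],
       [ 0.1987419 ,  0.00998549, -0.98000099]]), 't': array([-0.04725413,  0.55160091,  1.27819439])} 0.8
```

View pics/top.png

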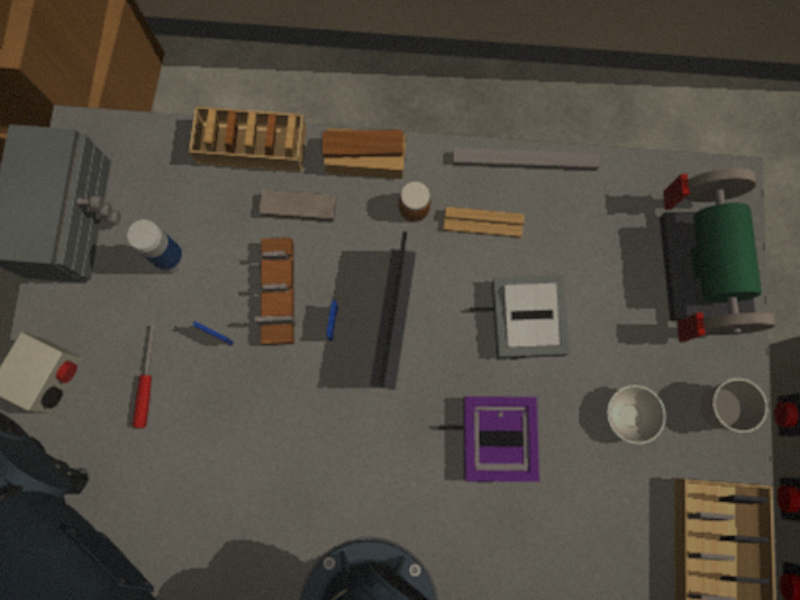

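View pics/side.png

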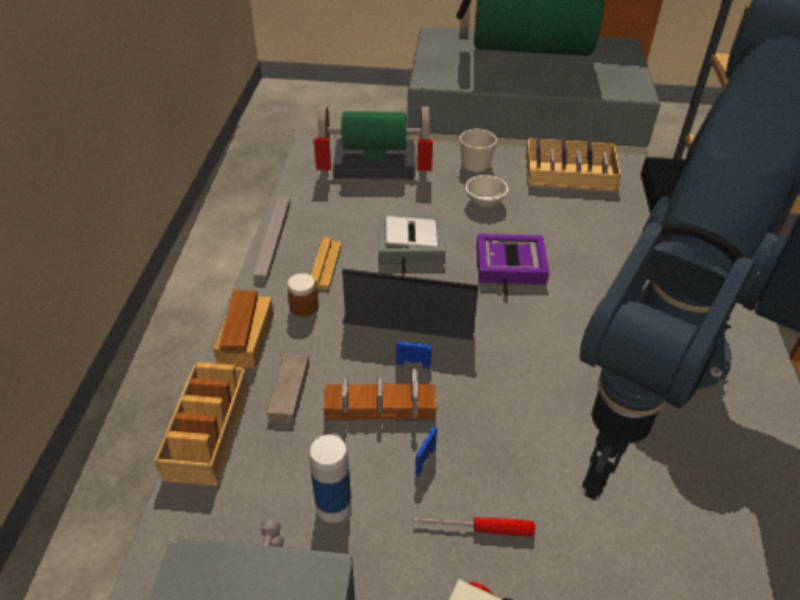

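The top view shows the grey scanner at px (530,317), with the purple look-alike at (500,440). The rack is at (277,290), with the wide knife in its near slot (275,320), and the guard is at (395,315). The blue look-alikes are at (332,320) and (213,333). Next I'll fit poses from depth.

```bash
python3 - <<'E'
from h import *
for n in("top","side"):
    f=np.load(n+".npz"); im=f["im"].astype(int);W=f["W"]
    X,Y,Z=W[...,0],W[...,1],W[...,2]
    def rect(mask,l):
        P=W[mask]; 
        if len(P)<8: print(n,l,len(P));return
        r=cv2.minAreaRect(P[:,:2].astype(np.float32)); print(n,l,len(P),np.round(r[0],4),np.round(r[1],4),round(r[2],1),"z",np.round(np.percentile(P[:,2],[5,50,95]),4))
    sc=(abs(X-.565)<.11)&(abs(Y+.265)<.11)
    rect(sc&(Z>.03),"scanner")
    pl=sc&(im.min(-1)>130)&(Z>.03); rect(pl,"plate")
    P=W[pl]
    A=np.c_[P[:,:2]-P[:,:2].mean(0),np.ones(len(P))]; k=np.linalg.lstsq(A,P[:,2],rcond=None)[0]; print("slope",k, im[pl].mean(0))
    g=(abs(Y)<.06)&(abs(X-.55)<.2)
    rect(g&(Z>.115),"guard top")
    rect(g&(Z>.03)&(Z<.14),"guard all")
    kn=(abs(X-.515)<.03)&(abs(Y-.23)<.06)
    for z0 in(.045,.06,.066): rect(kn&(Z>z0),f"knife>{z0}")
    kk=(abs(X-.58)<.12)&(abs(Y-.23)<.06)
    rect(kk&(Z>.029)&(Z<.038),"rack")
    rect(kk&(X>.55)&(X<.6)&(Z>.05),"nk1"); rect(kk&(X>.62)&(Z>.05),"nk2")
E
```

```text
top scanner 2191 [ 0.5639 -0.2683] [0.1573 0.1375] 7.0 z [0.0322 0.0387 0.0489]
top plate 903 [ 0.5645 -0.2698] [0.1146 0.0954] 6.9 z [0.0351 0.0426 0.0505]
slope [0.10460036 0.01999405 0.04269704] [154.08305648 147.4440753  135.10852713]
top guard top 279 [ 0.5439 -0.0018] [0.008  0.2787] 85.9 z [0.1249 0.1289 0.1328]
top guard all 333 [ 0.5785 -0.0018] [0.0343 0.348 ] 82.3 z [0.0399 0.1284 0.1324]
top knife>0.045 101 [0.5111 0.2232] [0.0085 0.0714] 5.4 z [0.05  0.069 0.074]
top knife>0.06 83 [0.5111 0.2232] [0.0085 0.0714] 5.4 z [0.0617 0.07   0.074 ]
top knife>0.066 69 [0.5117 0.2232] [0.0071 0.0714] 4.8 z [0.0667 0.0705 0.0742]
top rack 936 [0.5761 0.2319] [0.2111 0.0664] 8.1 z [0.0297 0.0331 0.037 ]
top nk1 53 [0.5767 0.2291] [0.0094 0.0416] 6.9 z [0.0529 0.0596 0.0646]
top nk2 55 [0.6412 0.2368] [0.01   0.0419] 4.4 z [0.0516 0.0596 0.0636]
side scanner 998 [ 0.566  -0.2674] [0.1557 0.1508] 7.2 z [0.0324 0.0405 0.0508]
side plate 497 [ 0.5674 -0.2743] [0.122  0.1188] 3.6 z [0.0372 0.0444 0.0519]
slope [0.10279703 0.01793584 0.04452711] [212.97183099 199.66800805 181.59758551]
side guard top 426 [ 5.473e-01 -5.000e-04] [0.0175 0.277 ] 86.6 z [0.116  0.1267 0.1334]
side guard all 2063 [ 0.5795 -0.005 ] [0.0214 0.3443] 84.8 z [0.0349 0.085  0.1306]
side knife>0.045 74 [0.5152 0.2242] [0.0063 0.0713] 5.5 z [0.0477 0.0713 0.0753]
side knife>0.06 63 [0.5152 0.2242] [0.006  0.0713] 5.2 z [0.0656 0.0722 0.0754]
side knife>0.066 59 [0.5152 0.2242] [0.006  0.0713] 5.1 z [0.0678 0.0723 0.0754]
side rack 988 [0.58   0.2292] [0.2093 0.0738] 5.3 z [0.0306 0.0345 0.0373]
side nk1 39 [0.5794 0.2306] [0.0075 0.0467] 2.9 z [0.0528 0.0618 0.0651]
side nk2 41 [0.6446 0.2387] [0.0078 0.0443] 5.7 z [0.0508 0.0616 0.0655]
```

```bash
cat >> h.py <<'E'
def ori(deg,s=1):
    a=np.radians(deg); y=s*np.array([np.cos(a),np.sin(a),0]); z=np.array([0,0,-1.]); return np.stack([np.cross(y,z),y,z],1)
E
python3 - <<'E'
from h import *
for s in(1,-1):
  for p,a in(((.609,-.2635,.3),7),((.5645,-.269,.07),7),((.513,.2235,.04),5.2)):
    q=m.inverse_kinematics(p,ori(a,s)); print(s,p,None if q is None else np.round(q,2))
print(np.round(m.current_tcp_rot(),2).tolist(),m.current_grip_width())
c=m.get_calibration("wrist"); R=np.array(c["R"]);C=-R.T@np.array(c["t"]);T=m.current_tcp_rot()
print("cam in tool",np.round(T.T@(C-m.current_ee_pos()),3),np.round(T.T@R.T,2).tolist())
E
```

```text
1 (0.609, -0.2635, 0.3) [-0.48  0.51  1.24 -0.    1.39 -0.6 ]
1 (0.5645, -0.269, 0.07) [-0.52  0.68  1.56 -0.    0.9  -0.64]
1 (0.513, 0.2235, 0.04) [ 0.33  0.63  1.76 -0.    0.75  0.24]
-1 (0.609, -0.2635, 0.3) [-0.48  0.51  1.24 -0.    1.39  2.54]
-1 (0.5645, -0.269, 0.07) [-0.52  0.68  1.56 -0.    0.9   2.5 ]
-1 (0.513, 0.2235, 0.04) None
[[-0.91, 0.42, -0.0], [0.42, 0.91, 0.0], [0.0, -0.0, -1.0]] 1.000961290822679
cam in tool [ 0.082 -0.001 -0.143] [[0.0, -0.95, -0.32], [1.0, 0.0, 0.0], [-0.0, -0.32, 0.95]]
```

```bash
python3 - <<'E'
from h import *
p=m.current_ee_pos(); R=ori(7)
m.set_gripper(0.0,40)
m.move_l([p[0],p[1],.36],max_speed=.25)
m.move_ptp([.609,-.2635,.36],R)
m.move_l([.609,-.2635,.075],max_speed=.2)
f0=np.array(m.current_force()); print("f0",f0)
z=.06; m.move_l([.609,-.2635,z],max_speed=.05)
while z>.034:
    z-=.001; m.move_l([.609,-.2635,z],max_speed=.03)
    f=np.array(m.current_force())-f0; print(round(z,3),round(m.current_ee_pos()[2],4),f.round(1))
    if f[2]>14: break
m.dwell(.3)
m.move_l([.609,-.2635,.1],max_speed=.1)
# view scanner: camera 82mm to +y of the tool, tilted
m.move_l([.5645,-.31,.2],max_speed=.25); m.dwell(.2)
im,W=cloud("wrist"); np.savez("w1.npz",im=im,W=W); cv2.imwrite("pics/w1.png",im[...,::-1]); print(m.current_time())
E
```

```text
f0 [-0.80218408 -0.0239156   0.00835805]
0.059 0.0591 [-0.4  0.1 -0.5]
0.058 0.058 [ 1.  -0.1 -0.5]
0.057 0.0569 [ 1.4 -0.1 -0.3]
0.056 0.0559 [ 1.1 -0.6  0. ]
0.055 0.0549 [1.3 0.8 0.3]
0.054 0.0539 [0.6 0.1 0.1]
0.053 0.0529 [ 1.3  0.8 -0.2]
0.052 0.0519 [ 1.4 -0.2  0.2]
0.051 0.0509 [ 0.9 -0.1  0.2]
0.05 0.0499 [ 1.2  0.2 -0.9]
0.049 0.0491 [ 0.9  0.4 -0. ]
0.048 0.0481 [ 1.9 -0.3  1.8]
0.047 0.047 [ 1.5 -1.5  1.1]
0.046 0.0459 [ 1.  -0.8  1.6]
0.045 0.0449 [ 1.6 -0.   0.5]
0.044 0.0439 [ 1.4 -0.   1.2]
0.043 0.0429 [1.2 0.5 0.1]
0.042 0.0419 [0.5 0.1 0.5]
0.041 0.0409 [1.8 0.4 0.1]
0.04 0.0399 [1.4 0.2 0.5]
0.039 0.0389 [ 0.7 -0.3  0.4]
0.038 0.0381 [0.2 0.6 3.2]
0.037 0.0381 [-3.4  2.4 12.3]
0.036 0.038 [-6.8  4.3 21.1]
15.2083
```

View pics/w1.png

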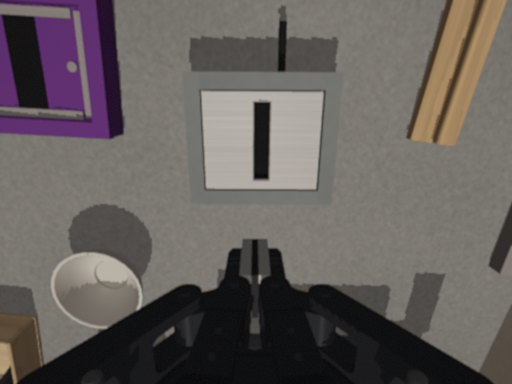

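The plate is seated: contact at 0.038 m, and the wrist view shows the plate flush, with the slot at px (261,140). Next I'll measure the slot by intersecting rays with the z=0.038 plane.

```bash
cat >> h.py <<'E'
def onplane(name,uv,z):
    c=m.get_calibration(name);K,R,t=[np.array(c[k]) for k in("camera_matrix","R","t")]
    C=-R.T@t.ravel(); d=np.c_[uv,np.ones(len(uv))]@np.linalg.inv(K).T@R
    return (C+d*((z-C[2])/d[:,2])[:,None])[:,:2]
def slot(tag=""):
    im,_=cloud("wrist"); g=cv2.cvtColor(im,cv2.COLOR_RGB2GRAY)
    n,lab,st,ce=cv2.connectedComponentsWithStats((g>130).astype(np.uint8))
    uvall=np.indices(g.shape)[::-1]
    best=None
    for i in range(1,n):
        if st[i,4]<3000: continue
        cs,_=cv2.findContours((lab==i).astype(np.uint8),cv2.RETR_CCOMP,cv2.CHAIN_APPROX_NONE)
        cs=sorted(cs,key=cv2.contourArea)[::-1]
        for c in cs[:2]:
            P=onplane("wrist",c[:,0].astype(float),.038); r=cv2.minAreaRect(P.astype(np.float32))
            print(tag,np.round(r[0],4),np.round(r[1],4),round(r[2],2))
E
python3 - <<'E'
from h import *
slot(); W=np.load("w1.npz");im=W["im"];P=W["W"][(im.min(-1)>130)&(abs(W["W"][...,2]-.04)<.02)]
P=P[(abs(P[:,0]-.5645)<.065)&(abs(P[:,1]+.269)<.06)]
A=np.c_[P[:,:2]-P[:,:2].mean(0),np.ones(len(P))];print(np.linalg.lstsq(A,P[:,2],rcond=None)[0],len(P))
# go to look at knife
m.move_l([.5645,-.269,.36],max_speed=.3)
m.move_ptp([.513,.18,.36],ori(5.2)); m.set_gripper(.45)
m.move_l([.513,.18,.2],max_speed=.25); m.dwell(.2)
im,W=cloud("wrist"); np.savez("w2.npz",im=im,W=W); cv2.imwrite("pics/w2.png",im[...,::-1])
X,Y,Z=[W[...,i] for i in range(3)]
k=(abs(X-.512)<.03)&(abs(Y-.223)<.06)&(Z>.064); P=W[k];r=cv2.minAreaRect(P[:,:2].astype(np.float32));print(len(P),r,np.median(P[:,2]),m.current_time(),m.current_ee_pos())
E
```

```text
[ 0.5655 -0.271 ] [0.1209 0.1001] 7.12
 [ 0.5655 -0.2702] [0.0192 0.0835] 6.97
[ 0.00192392 -0.00263468  0.03847223] 9858
15315 ((0.5180729031562805, 0.20546552538871765), (0.09070052206516266, 0.05661749839782715), 69.068603515625) 0.27684450427428997 19.1083 [0.51342732 0.18013307 0.2010484 ]
```

View pics/w2.png

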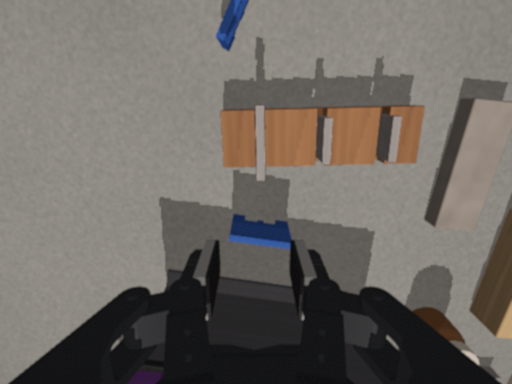

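The wide knife shows at px (260,142), with its top spanning rows 104–180. Next I'll measure it with the depth filter limited to knife height.

```bash
python3 - <<'E'
from h import *
f=np.load("w2.npz");im=f["im"];W=f["W"];X,Y,Z=[W[...,i] for i in range(3)]
v,u=np.indices(Z.shape)
k=(v>95)&(v<190)&(u>245)&(u<280)&(Z>.062)&(Z<.085)
P=W[k];print(len(P),np.median(P[:,2]),cv2.minAreaRect(P[:,:2].astype(np.float32)))
uv=np.argwhere(k)[:,::-1].astype(float);Q=onplane("wrist",uv,.072);print(cv2.minAreaRect(Q.astype(np.float32)),Q.mean(0),np.percentile(uv,[0,50,100],axis=0))
E
```

```text
667 0.07240519348378069 ((0.5144826769828796, 0.22068654000759125), (0.008438728749752045, 0.07013110816478729), 6.801204681396484)
((0.5141671299934387, 0.22083880007266998), (0.008298654109239578, 0.06984096020460129), 6.8317790031433105) [0.51405188 0.22232228] [[255. 105.]
 [260. 142.]
 [265. 180.]]
```

```bash
python3 - <<'E'
from h import *
R=ori(6.5); k=[.5143,.2212]
m.move_l([*k,.12],R,max_speed=.15)
m.move_l([*k,.041],max_speed=.08); m.dwell(.2)
f0=np.array(m.current_force())
m.set_gripper(0.0,60); m.dwell(.2)
print("grip",m.current_grip_width(),m.current_grip_force(),np.array(m.current_force())-f0,m.current_ee_pos())
m.move_l([*k,.06],max_speed=.04)
m.move_l([*k,.25],max_speed=.15); m.dwell(.3)
print("lifted",m.current_grip_width(),m.current_grip_force(),np.array(m.current_force())-f0)
im,W=cloud("wrist"); np.savez("w3.npz",im=im,W=W); cv2.imwrite("pics/w3.png",im[...,::-1])
im,W=cloud("side"); np.savez("s3.npz",im=im,W=W); cv2.imwrite("pics/s3.png",cv2.resize(im[80:300,150:450,::-1],(800,586)))
print(m.current_time())
E
```

```text
grip 0.08172054490388442 58.77015709877014 [-1.81661627 -0.49896755  4.66101232] [0.51433767 0.22123722 0.0411684 ]
lifted 0.0814977446161902 58.72392296791077 [-0.64742721  0.42181706 -3.19151016]
24.2083
```

View pics/w3.png

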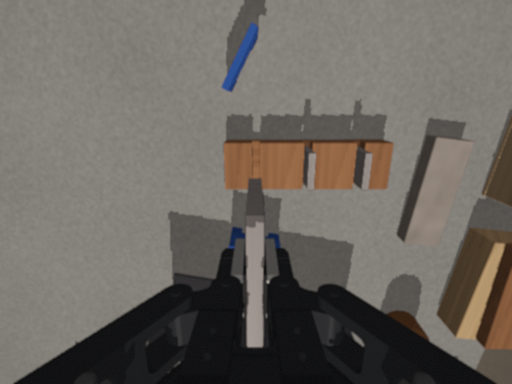

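View pics/s3.png

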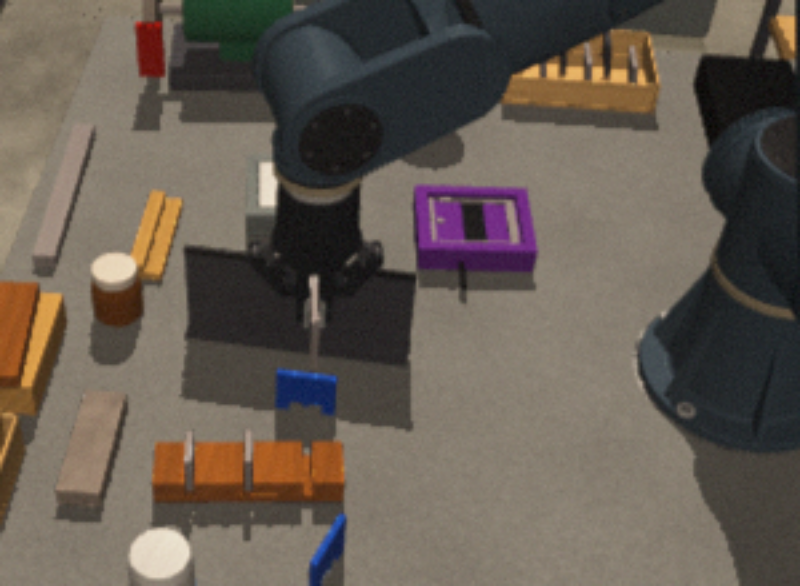

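The knife is held, with its top face at px col 255, rows 212–347, and its +y end face at rows 180–212. Next I'll measure its pose in the tool frame, including pitch.

```bash
python3 - <<'E'
from h import *
f=np.load("w3.npz");W=f["W"];T=m.current_tcp_rot();p=m.current_ee_pos();print(np.round(p,4))
L=(W-p)@T
for r in range(176,352,8): print(r,[ (np.round(L[r,c]*1000,1)).tolist() for c in(255,)])
k=np.zeros(W.shape[:2],bool);k[174:352,240:272]=1
k&=(L[...,2]<.04)&(L[...,2]>-.045)&(abs(L[...,1])<.0065)&(abs(L[...,0])<.045)
top=k&(L[...,2]<-.022)&(np.indices(k.shape)[0]>213); P=L[top]
print(cv2.minAreaRect((P[:,:2]*1000).astype(np.float32)))
a=np.polyfit(P[:,0],P[:,2],1);print("pitch",a)
E=L[k&~top];print("end face x,y med",np.median(E,0),"z range",E[:,2].min(),E[:,2].max(), "pitch end",np.polyfit(E[:,2],E[:,0],1),"roll",np.polyfit(E[:,2],E[:,1],1))
E
```

```text
[0.5143 0.2212 0.2499]
176 [[-19.0, -0.4, 238.5]]
184 [[34.6, -1.0, 15.7]]
192 [[34.6, -1.0, 1.1]]
200 [[34.5, -1.0, -11.3]]
208 [[34.3, -1.0, -21.4]]
216 [[33.7, -1.1, -29.3]]
224 [[30.6, -1.1, -30.6]]
232 [[27.7, -1.1, -32.3]]
240 [[23.9, -1.0, -32.2]]
248 [[19.6, -1.0, -31.3]]
256 [[16.3, -1.0, -32.4]]
264 [[11.2, -1.0, -30.5]]
272 [[7.9, -1.0, -31.8]]
280 [[4.0, -1.0, -32.1]]
288 [[-1.3, -1.0, -30.7]]
296 [[-4.9, -1.0, -31.6]]
304 [[-9.6, -1.0, -31.3]]
312 [[-13.7, -1.0, -31.8]]
320 [[-18.0, -1.0, -32.1]]
328 [[-23.3, -0.9, -31.4]]
336 [[-28.0, -0.9, -31.6]]
344 [[-33.5, -0.9, -30.9]]
((-0.1176300048828125, 0.029806137084960938), (12.98322582244873, 70.5476303100586), 89.82508087158203)
pitch [ 0.01066646 -0.03212769]
end face x,y med [ 0.0345434  -0.00056451 -0.01019991] z range -0.029266785472182127 0.02767564679412434 pitch end [0.13135219 0.03126135] roll [-0.0195809  -0.00056879]
```

The knife is level in the grip and centred, with its edge about 29 mm below the TCP. Next I'll carry it over.

```bash
python3 - <<'E'
from h import *
m.move_l([.5655,-.2706,.25],ori(7.05),max_speed=.18)
m.move_l([.5655,-.2706,.10],max_speed=.1)
m.move_l([.5655,-.2706,.073],max_speed=.03); m.dwell(.5)
p=m.current_ee_pos();T=m.current_tcp_rot();print(p,m.current_grip_force(),m.current_time())
im,W=cloud("wrist");np.savez("w4.npz",im=im,W=W); cv2.imwrite("pics/w4.png",im[...,::-1])
im,W=cloud("side"); cv2.imwrite("pics/s4.png",cv2.resize(im[100:200,210:343,::-1],(798,600)))
E
```

```text
[ 0.56551068 -0.27059881  0.07302486] 58.711093068122864 30.3083
```

View pics/w4.png

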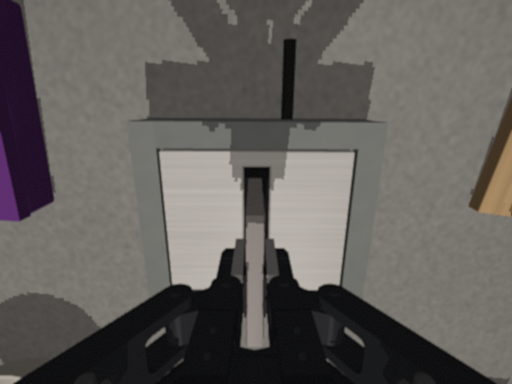

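View pics/s4.png

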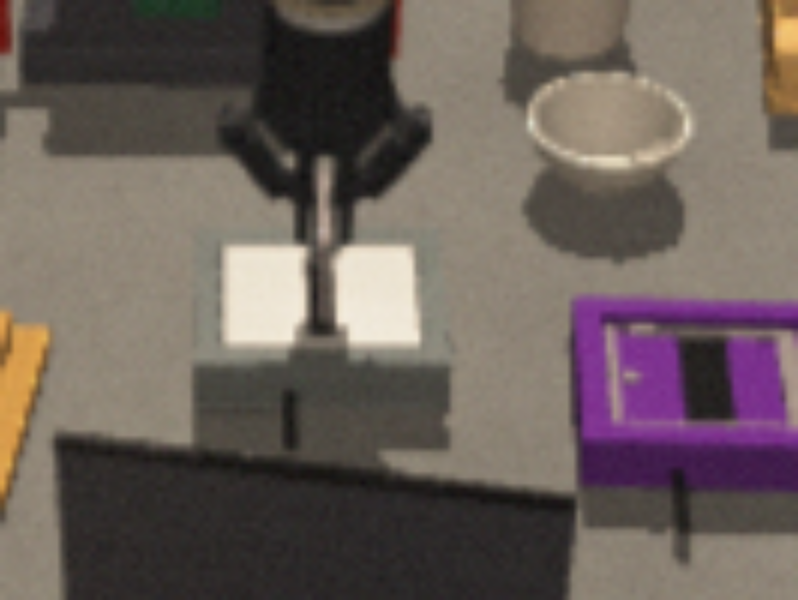

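Both views show the knife centred in the slot's width: knife at cols 248–265, slot at cols 243–271. I'll do a numeric check along the slot, then sign off.

```bash
python3 - <<'E'
from h import *
f=np.load("w4.npz");im=f["im"];W=f["W"];T=m.current_tcp_rot();p=m.current_ee_pos();L=(W-p)@T*1000
print("end face",[L[r,256].round(1).tolist() for r in(182,186,190,200)])
P=lambda u,v:np.round((np.r_[onplane("wrist",np.array([[u,v]],float),.038)[0],.038]-p)@T*1000,1)
g=cv2.cvtColor(im,cv2.COLOR_RGB2GRAY).astype(int)
for r in(200,220):
    b=np.where(g[r,155:360]>130)[0]+155; c=b[np.argmax(np.diff(b)*(abs(b[:-1]-250)<25))]; d=b[b>c][0]
    print("plate L/R",P(b[0]-.5,r),P(b[-1]+.5,r),"slot",P(c+.5,r),P(d-.5,r))
print("slot end col profile",[(r,g[r,250:264].mean().round().tolist()) for r in range(160,184,2)])
print("row150 plate edge",P(257,150.5),"row167",P(257,167),"plate z",np.nanmedian(W[200:230,180:230,2]))
E
```

```text
end face [[34.7, -0.3, 19.7], [34.6, -0.4, 11.7], [34.6, -0.4, 4.4], [34.8, -0.5, -12.2]]
plate L/R [ 18.1 -60.4  35. ] [18.3 60.1 35. ] slot [18.2 -9.  35. ] [18.2  8.6 35. ]
plate L/R [  4.  -60.4  35. ] [ 4.1 60.2 35. ] slot [ 4.1 -9.1 35. ] [ 4.1  8.2 35. ]
slot end col profile [(160, 121.0), (162, 120.0), (164, 118.0), (166, 91.0), (168, 17.0), (170, 13.0), (172, 13.0), (174, 13.0), (176, 15.0), (178, 40.0), (180, 54.0), (182, 54.0)]
row150 plate edge [50.5  0.3 35. ] row167 [40.1  0.4 35. ] plate z 0.03845417730484871
```

```bash
python3 -c "
from h import *
print(m.current_grip_force(),m.sign_off())"
```

```text
the job is handed in; nothing more can be done
58.71182978153229 None
```

The job is handed in; no verdict came back. The plate is pressed level, and the knife is held upright and in line over the slot, within about 0.5 mm of its middle, with its edge about 6 mm above the plate by my last measurement.

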